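Lock the reaction block down with the square key

TASK

Lock the reaction block onto the stirrer: take the T-handled square key from the tool stand, feel it gently into the recessed square socket of the lock (the socket may not line up at first) until it is fully home, and turn it clockwise until the bolt is fully out over the block's rim, without forcing it past its stop. Leave the key standing seated in the socket and let go; leave everything else as it stands.

Things in the scene. Friction and masses are not known exactly. Their poses are not given: they have to be found in the camera images.
- key: the loose steel T-handled square key, 78 mm tall, upright, tip down, in one hole of the stand. Origin: centre of the tip's end; z up to the handle. Shank 14 mm square, z = 0 to 50 mm, sides along x and y; round collar 20 mm across; handle bar 50 mm long along x, 14 mm thick along y, z = 58 to 78 mm: grip it across the 14 mm at z = 68 mm. About 0.11 kg
- stand: fixed grey plastic tool stand, a block 130 mm (its x) by 60 mm (y) by 40 mm high, origin at the centre of its underside; two blind holes 15.4 mm square, 30 mm deep, on its x axis at x = -35 and +35 mm. The key is in either one, its bar roughly along the stand's x; the puller is in the other
- puller: bystander: steel puller with a round 34 mm knob and a thin round shank, 72 mm tall, in the other hole of the stand; origin at its tip
- stirrer: the fixed stirrer: grey case 300 mm (its x) by 200 mm (y), top 60 mm above the bench, origin at the centre of its underside, its front is -x. It carries the round aluminium reaction block (rim top 78 mm high, top 105 mm) and, at the front, the lock: a dark steel block 60 x 60 mm with a bolt guide, top 96 mm high, with the recess in its top and the bolt on its +x side
- socket (a point): centre of the round mouth, 36 mm across, of the lock's recess, level with the top of the lock block; its axes are the stirrer's (z up, x towards the reaction block). 12 mm below it is the flat top of the spindle, with a square socket 16 mm wide and 14 mm deep on the same axis: the key is fully home with its tip 26 mm below this point
- spindle_top (a point): fixed point on the spindle's axis at the height of its flat top at rest; its axes are the stirrer's, not the spindle's, whose angle is not measured: the square stands askew by an unknown angle, so a key set by the stirrer's sides lands on the flat. The spindle is spring-backed: sinks from about 3 N, bottoms hard 3 mm down at 7.5 N. Pressed with a few newtons it stays and a turning key slides over it, then drops in
- bolt (a joint): how far the lock's flat steel bolt is out, m: 0 at the start, 0.014 fully out. Turned clockwise (from above), the spindle first takes up play (0.15 N m), the bolt standing still, then drives the bolt, 23 mm per rad at 0.2 N m, to the stop. From the start to the stop is 0.65 to 1.55 rad in all. The bolt and the spindle stay where they are left
- insert: bystander: ribbed aluminium cylinder 43 mm across, 45 mm tall, standing on the reaction block
- beaker: bystander: glass beaker 70 mm across, 85 mm tall; origin at its foot
- washbottle: bystander: white bottle 60 mm across, 160 mm tall; origin at its foot
- vial: bystander: amber vial 28 mm across, 50 mm tall; origin at its foot
- dish: bystander: white bowl 90 mm across, 30 mm tall; origin at its foot
- spatula: bystander: steel spatula 190 mm long, lying flat
- windup (a joint): how far the lock's springy shaft is wound up by the turning moment, rad: clockwise positive, 3 N m per rad, 0 at rest; it springs back on release. About 0.05 to 0.07 while the spindle turns, rising steeply once it is against its stop; above 0.2 (0.6 N m) the lock is damaged
Not all that is in view belongs to the job. Leave any blue or purple look-alike of the key alone.

How it is judged:
By the outcome, as a careful person would: the job done as asked, in the order asked, and still so for the second after the job is handed in, with the robot touching nothing.
It also fails if it takes over 72 s, if anything falls off the work surface, if the arm or the gripper's body presses on something with over 40 N, if the wrist force passes 120 N, or if a joint passes its speed limit or range.

ROBOT

A 6-joint arm with a two-finger parallel gripper is mounted at the origin on the work surface. World frame = base frame: x ahead of the robot, y to its left, z up, the work surface at z = 0. Lengths are in mm, angles in rad, forces in N, time in s.
With the tool pointing down it reaches from about 250 to 850 mm from the base axis. Payload 12.5 kg.
Tool frame: the origin (TCP) lies between the finger pads; the fingertips stand 8 mm ahead of it and the grasp point (between the pads) lies 11 mm behind it (bot.finger_overhang is the x of the fingertips in the tool frame, in mm); x points along the fingers, y is the direction in which the jaws open and shut, and the axes are right-handed (so a half turn about x gives the same grasp; the last joint's range is limited). The gripper opens to 93 mm and grips with 3 to 60 N. Pads are 15 mm wide; open, the fingers measure 128 mm over their backs; the gripper's body (75 mm by 188 mm) begins 65 mm behind the grasp point.
Start: joints at [-1.246, 0.351, 1.652, -0, 1.139, -0.085], TCP at [219.151, -504.437, 226.633] pointing down, gripper open.
Joint ranges: [-2.75, 2.75], [-0.79, 2.1], [0.01, 2.65], [-1.57, 4.71], [0.07, 3.14], [-2.87, 2.87]. Speed limits (rad/s): [2.22, 2.22, 2.79, 3.14, 3.14, 3.14].

INTERFACE

Orientations are given as a 3x3 rotation matrix whose columns are the frame's x, y, z axes.
In Python, from station import bot, viewer gives the robot as it stands.
- The arm moves only by the shell command python3 -m crank 'ROWS' [FORCE]. ROWS is JSON, a list of rows, each an object with "delta_pos": the shift along the tool's x, y, z as a fraction of full scale, a list of three; "delta_rot": the turn, a rotation vector about the tool's x, y, z as a fraction of full scale, a list of three; "hand": the opening, from -1 (shut) to 1 (fully open), so that 0 is half open. In form: [{"delta_pos": [x, y, z], "delta_rot": [rx, ry, rz], "hand": hand}, ...]. A call has 1 to 8 rows; each row shifts and turns the commanded pose from where the row before left it, along the tool's axes as they then stand; what a row does not reach is not made up. Full scale, the value 1, is 0.15 m for a shift and 45 degrees for a turn. A row lasts 1/8 s, in which the tool goes at most 62.5 mm and 10.7 degrees, less where a joint would pass 70% of its speed; a pose out of reach is approached as far as the arm can. A call with a number of a shift or a turn outside -1 to 1 is refused whole. A call with a gripper value outside its range is refused whole. The fingers move at their own pace and stop on an object; FORCE is the grip in N (left out, the last holds). Time passes only in rows, so rows that do not move let the fingers close. It gives the time, the measured TCP pose, the force and the opening at its end, in the units of the state.
- bot.read_state(): the state, without advancing time (a new reading comes with each control period).
- viewer.capture(name): name is "scene" or "top" or "wrist"; returns (picture, depth): 384x512x3 uint8, blue, green, red; 384x512 float32, mm along the optical axis (not along the pixel's ray), 0 where there is no reading.
- viewer.camera_model(name): a dict with "fx", "fy", "cx", "cy" (pixels), "k1" (the pictures are not rectified: a ray, as slopes to the right and down, at radius r is drawn at 1 + k1 r^2 times it, then the intrinsics apply), "rvec" (rotation vector, rad) and "tvec" (3), from world to camera coordinates, as OpenCV has them; the wrist camera has in their place "hand_eye" (4x4, takes a point from camera to tool coordinates, whose origin is the TCP and whose axes are the tool frame's). Camera axes: x right, y down, z forward; pixel columns grow to the right and rows downward; lengths in mm; the calibration is good to about 2 mm. A picture is of the moment at which its call begins: read the wrist's pose just before it. camera_model takes no time and is no camera call.
- bot.hand_in(): hands the job in, once; it reports no verdict.
The state is a dict: "time_s": time; "joints": joint angles; "dq": joint speeds; "joint_torque": joint torques, N m; "tcp_pos": TCP position; "eef_rot": TCP orientation; "force": force on the tool from outside, world axes, zero at the start; "ft_torque": the same for the moment, N m; "grip_width": finger opening in mm.
Only numpy, scipy, OpenCV 4.12 (cv2) and the standard library are available. Lean on these libraries where they do the work, as an engineer would, in place of code of your own. Each camera call takes 0.05 s, during which the arm holds its last target.

## Working session

There is one attempt and no reset: what is moved stays moved. The work goes in short steps, Python scripts to look and compute and a shell command to move; the robot and the scene stay as the last step left them, time stands still between calls to the robot, and variables do not carry over. Pictures are saved under pics/ and viewed, and the job is handed in when it is done.

```bash
ls; mkdir -p pics
python3 - <<'E'
from station import bot, viewer
import cv2
s=bot.read_state()
for k in s: print(k,s[k])
for n in ["scene","top","wrist"]:
    p,d=viewer.capture(n); cv2.imwrite(f"pics/{n}0.png",p); 
    import numpy as np; np.save(f"pics/{n}0.npy",d)
    print(n,viewer.camera_model(n))
E
```

```text
pics
time_s 0.0
joints [-1.24558929e+00  3.51232389e-01  1.65241674e+00  3.21537864e-06
  1.13910688e+00 -8.45733363e-02]
dq [-0.00101768 -0.00044314 -0.00069609 -0.00128706  0.00064961  0.00063449]
joint_torque [-3.26089812e-04 -4.97321177e+01 -2.85253429e+01  6.98319753e-02
  2.56955432e-02 -8.65333959e-05]
tcp_pos [ 219.05481935 -504.13043408  226.10632855]
eef_rot [[-3.68930182e-04  3.98406449e-01 -9.17208899e-01]
 [ 1.10330974e-03 -9.17208241e-01 -3.98406607e-01]
 [-9.99999323e-01 -1.15894973e-03 -1.01179911e-04]]
force [-0.32646094  0.0427967   0.74767905]
ft_torque [-0.02038335  0.02745439 -0.01525735]
grip_width 92.87933431101825
scene {'fx': 482.5198820920404, 'fy': 482.5198820920404, 'cx': 254.33936409908233, 'cy': 187.9316647996958, 'k1': -0.1118013290523579, 'rvec': array([ 2.07824872,  0.95821912, -0.48490856]), 'tvec': array([-359.0629542 , -177.67613872, 1711.63198239])}
top {'fx': 378.9356068017798, 'fy': 378.9356068017798, 'cx': 253.4035022798222, 'cy': 184.66183717846164, 'k1': -0.031164097103897698, 'rvec': array([ 2.14302844, -2.14500881,  0.18027093]), 'tvec': array([   1.41971849,  553.49260048, 1026.37186381])}
wrist {'fx': 286.4044876476257, 'fy': 286.4044876476257, 'cx': 255.10132469857172, 'cy': 189.3712546553093, 'k1': -0.018065827485771957, 'hand_eye': array([[ 7.33298896e-05, -2.92564496e-01,  9.56245790e-01,
        -1.55816168e+02],
       [ 9.99999905e-01, -3.88728400e-04, -1.95617082e-04,
         9.42493188e-01],
       [ 4.28950509e-04,  9.56245713e-01,  2.92564440e-01,
        -8.16807570e+01],
       [ 0.00000000e+00,  0.00000000e+00,  0.00000000e+00,
         1.00000000e+00]])}
```

View pics/top0.png

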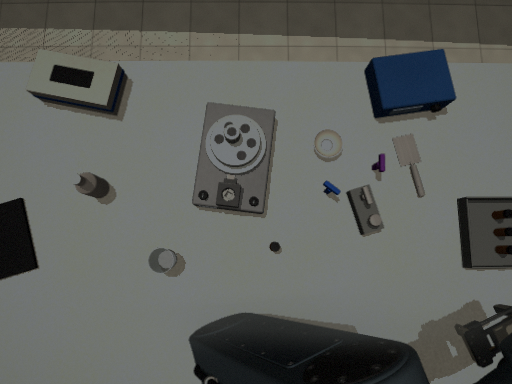

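View pics/scene0.png

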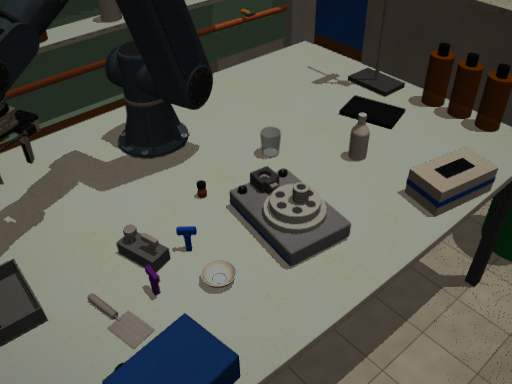

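View pics/wrist0.png

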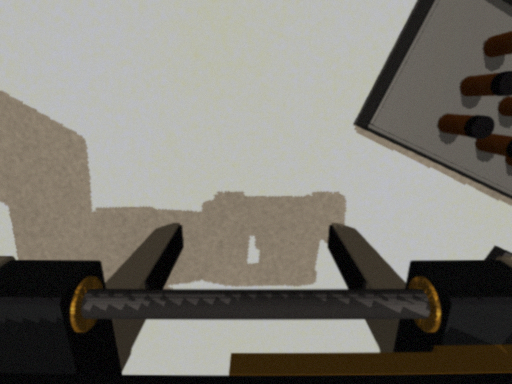

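```bash
cat > h.py <<'E'
import numpy as np, cv2
from station import bot, viewer
def und(m,u,v):
    K=np.array([[m['fx'],0,m['cx']],[0,m['fy'],m['cy']],[0,0,1.]])
    p=cv2.undistortPoints(np.array([[[u,v]]],float),K,np.array([m['k1'],0,0,0,0.]))
    return np.array([p[0,0,0],p[0,0,1],1.])
def pose(m,s=None):
    if 'rvec' in m:
        R=cv2.Rodrigues(m['rvec'])[0]; return R.T,-R.T@m['tvec']
    H=m['hand_eye'];R=np.array(s['eef_rot']);return R@H[:3,:3],R@H[:3,3]+np.array(s['tcp_pos'])
def ray_z(m,u,v,z,s=None):
    R,c=pose(m,s);d=R@und(m,u,v);return c+d*(z-c[2])/d[2]
def pt(m,u,v,dep,s=None):
    R,c=pose(m,s);return c+R@und(m,u,v)*dep
def proj(m,P,s=None):
    R,c=pose(m,s);q=R.T@(np.array(P,float)-c);x,y=q[:2]/q[2];f=1+m['k1']*(x*x+y*y)
    return m['fx']*x*f+m['cx'],m['fy']*y*f+m['cy']
def crop(img,u0,v0,u1,v1,k,name):
    c=cv2.resize(img[v0:v1,u0:u1],None,fx=k,fy=k,interpolation=cv2.INTER_CUBIC);cv2.imwrite(name,c)
E
python3 - <<'E'
from h import *
p=cv2.imread('pics/top0.png');
a=cv2.resize(p[150:245,320:400],None,fx=6,fy=6,interpolation=cv2.INTER_CUBIC)
cv2.imwrite('pics/c1.png',cv2.convertScaleAbs(a,alpha=1.8))
a=cv2.resize(p[95:220,185:285],None,fx=4.8,fy=4.8,interpolation=cv2.INTER_CUBIC)
cv2.imwrite('pics/c2.png',cv2.convertScaleAbs(a,alpha=1.8))
p=cv2.imread('pics/scene0.png');
a=cv2.resize(p[160:310,80:260],None,fx=4,fy=4,interpolation=cv2.INTER_CUBIC)
cv2.imwrite('pics/c3.png',cv2.convertScaleAbs(a,alpha=1.5))
E
```

```text
(no output)
```

View pics/c1.png

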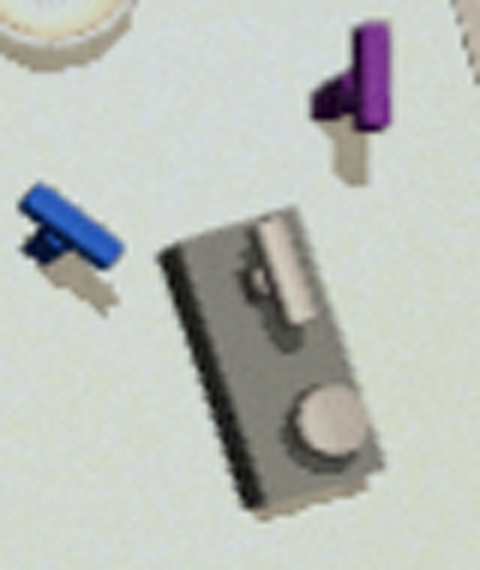

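View pics/c2.png

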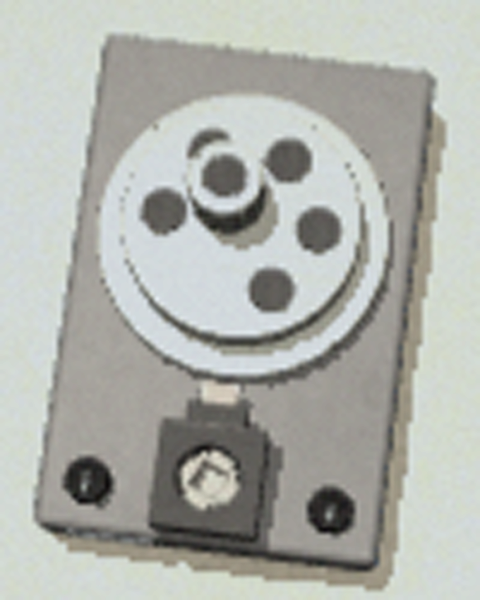

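View pics/c3.png

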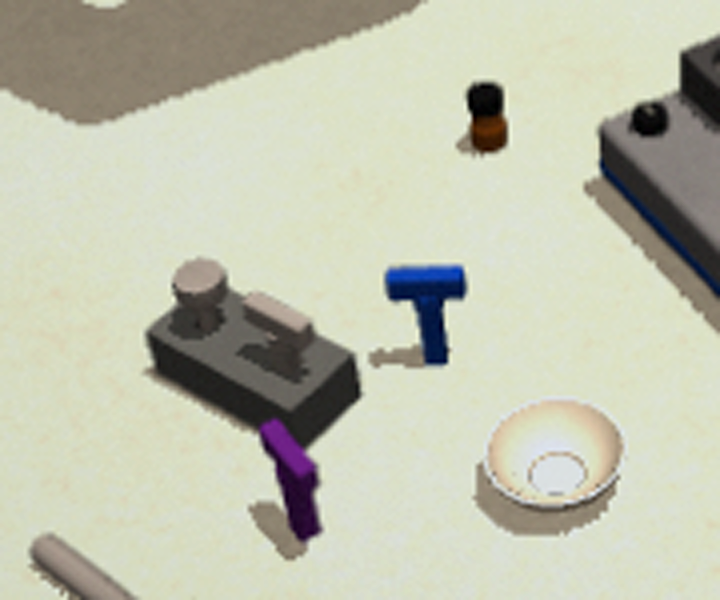

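Run:
```python
from h import *
m=viewer.camera_model('top'); d=np.load('pics/top0.npy')
print('cam',pose(m)[1])
f=lambda c,k,o,z: ray_z(m,c[0]/k+o[0]-.4,c[1]/k+o[1]-.4,z)
o=(320,150)
for n,c,z in [('keyc',(288,270),88),('e1',(268,218),88),('e2',(307,322),88),('pul',(333,420),82)]+[('st',c,40) for c in [(175,253),(295,208),(383,465),(260,508)]]:
    print(n,f(c,6,o,z).round(1))
o=(185,95)
P=[f(c,4.8,o,60) for c in [(106,36),(434,72),(377,567),(37,523)]]
for q in P: print(q.round(1))
print('stirrer c',np.mean(P,0))
print('sock',f((209,478),4.8,o,96))
print('lockcorners',[f(c,4.8,o,96).round(1) for c in [(163,420),(268,420),(262,535),(150,525)]])
for u,v in [(368,195),(375,220),(372,207),(229,194),(222,190),(240,205),(300,60+200)]:
    print(u,v,pt(m,u,v,d[v,u]).round(1))
```

```text
cam [ 385.57103468   11.8832837  1100.44947271]
keyc [ 519.1 -308.1   88. ]
e1 [ 542.9 -300.1   88. ]
e2 [ 495.5 -315.6   88. ]
pul [ 451.8 -327.2   82. ]
st [ 533.6 -269.8   40. ]
st [ 555.2 -328.1   40. ]
st [ 433.5 -363.7   40. ]
st [ 413.8 -304.8   40. ]
[791.9 135.3  60. ]
[769.5 -61.5  60. ]
[472.8 -25.6  60. ]
[498.2 169.6  60. ]
stirrer c [633.08230504  54.46767887  60.        ]
sock [519.42913446  69.00022264  96.        ]
lockcorners [array([552.2,  95. ,  96. ]), array([552.2,  36.3,  96. ]), array([487.6,  39.4,  96. ]), array([493.2, 101.5,  96. ])]
368 195 [ 518.1 -309.3   87.5]
375 220 [ 450.8 -327.3   80.7]
372 207 [ 490.1 -334.    40.3]
229 194 [523.6  68.2  68.7]
222 190 [530.5  85.4  97.4]
240 205 [494.4  38.2  58.1]
300 260 [ 342.3 -132.5   -0.6]
```

```bash
cat >> h.py <<'E'
def plan(target,yaw_y_deg=None):
    """delta in tool axes (fractions), rot about tool x fraction"""
    s=bot.read_state();R=np.array(s['eef_rot']);p=np.array(s['tcp_pos'])
    d=R.T@(np.array(target,float)-p)
    yaw=np.degrees(np.arctan2(R[1,1],R[0,1]))
    print('t',round(s['time_s'],2),'p',p.round(1),'yaw_y',yaw.round(2),'tilt',np.degrees(R[2,1:]).round(2),'F',np.round(s['force'],1),'T',np.round(s['ft_torque'],3),'w',round(s['grip_width'],1))
    print('tool mm',d.round(1),'frac',(d/150).round(3),'rows>=',(np.linalg.norm(d)/62.5).round(1))
    if yaw_y_deg is not None: print('rotx frac',((yaw-yaw_y_deg+180)%360-180)/45)
E
python3 -c "
from h import *
plan([518.5,-308.5,200],-72)"
```

```text
t 0.15 p [ 219.1 -504.2  226.3] yaw_y -66.52 tilt [-0.04 -0.  ] F [-0.2 -0.2 -0.4] T [ 0.003 -0.032  0.008] w 93.0
tool mm [  26.4  -60.2 -352.6] frac [ 0.176 -0.402 -2.351] rows>= 5.7
rotx frac 0.12173821264347756
```

```bash
python3 -m crank '[{"delta_pos":[0.025,-0.057,-0.336],"delta_rot":[0,0,0],"hand":0.2},{"delta_pos":[0.025,-0.057,-0.336],"delta_rot":[0,0,0],"hand":0.2},{"delta_pos":[0.025,-0.057,-0.336],"delta_rot":[0,0,0],"hand":0.2},{"delta_pos":[0.025,-0.057,-0.336],"delta_rot":[0,0,0],"hand":0.2},{"delta_pos":[0.025,-0.057,-0.336],"delta_rot":[0,0,0],"hand":0.2},{"delta_pos":[0.025,-0.057,-0.336],"delta_rot":[0,0,0],"hand":0.2},{"delta_pos":[0.025,-0.06,-0.335],"delta_rot":[0,0,0],"hand":0.2},{"delta_pos":[0,0,0],"delta_rot":[0.122,0,0],"hand":0.2}]'
python3 - <<'E'
from h import *
s=bot.read_state(); plan([518.5,-308.5,200],-72)
p,d=viewer.capture('wrist'); cv2.imwrite('pics/w1.png',p); np.save('pics/w1.npy',d)
import json,pickle; pickle.dump(s,open('pics/w1.pkl','wb'))
E
```

```text
time_s: 1.15
tcp_pos: [520.6, -306.4, 199.6]
eef_rot: [[-0.001, 0.31, -0.951], [0.001, -0.951, -0.31], [-1.0, -0.001, 0.0]]
force: [0.3, -0.5, -0.2]
grip_width: 56.1
t 1.15 p [ 520.6 -306.4  199.6] yaw_y -71.91 tilt [-0.06  0.02] F [ 0.3 -0.5 -0.2] T [-0.024  0.019  0.018] w 56.1
tool mm [-0.4  1.4  2.6] frac [-0.003  0.009  0.017] rows>= 0.0
rotx frac 0.0019308605527511545
```

View pics/w1.png

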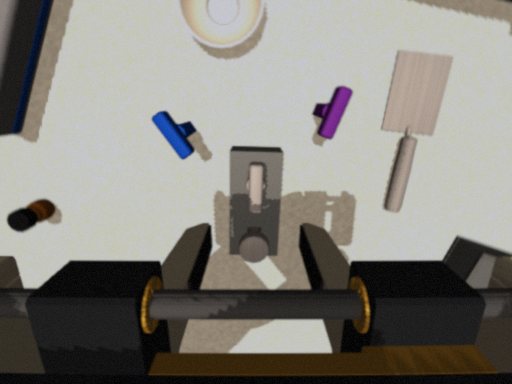

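Run:
```python
from h import *
p=cv2.imread('pics/w1.png')
a=cv2.resize(p[140:270,215:300],None,fx=6,fy=6,interpolation=cv2.INTER_CUBIC)[:600]
cv2.imwrite('pics/c4.png',cv2.convertScaleAbs(a,alpha=1.5))
```

```text
(no output)
```

View pics/c4.png

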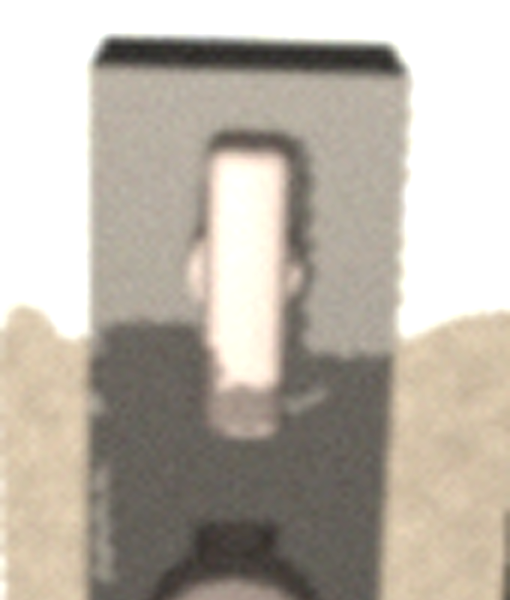

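Run:
```python
from h import *
import pickle
s=pickle.load(open('pics/w1.pkl','rb')); m=viewer.camera_model('wrist'); d=np.load('pics/w1.npy')
f=lambda a,b,z: ray_z(m,a/6+215-.4,b/6+140-.4,z,s)
P=[f(*c,88) for c in [(208,152),(286,152),(278,436),(207,436)]]
for q in P:print(q.round(1))
c=np.mean(P,0);print('centre',c.round(1)); a=(P[0]+P[1]-P[2]-P[3])/2; print(np.linalg.norm(a),np.degrees(np.arctan2(a[1],a[0])))
e=f(105,40,40)-f(85,600,40);print('stand L',np.degrees(np.arctan2(e[1],e[0])))
e=f(402,70,40)-f(382,590,40);print('stand R',np.degrees(np.arctan2(e[1],e[0])))
for u,v in [(256,175),(256,195)]: print(pt(m,u,v,d[v,u],s).round(1))
plan([*c[:2],67+10-2],None)
```

```text
[ 542.1 -294.3   88. ]
[ 546.  -306.1   88. ]
[ 499.8 -320.1   88. ]
[ 496.1 -308.9   88. ]
centre [ 521.  -307.3   88. ]
48.291281832643385 17.210609566118343
stand L 14.668307740623742
stand R 17.425185749966126
[ 534.3 -303.6   86.1]
[ 514.9 -310.    86. ]
t 1.2 p [ 519.5 -307.3  199.7] yaw_y -72.29 tilt [-0.05  0.03] F [-0.7  0.1  0.7] T [-0.001  0.003 -0.005] w 56.3
tool mm [124.7   0.6  -1.4] frac [ 0.831  0.004 -0.01 ] rows>= 2.0
```

```bash
python3 -m crank '[{"delta_pos":[0.3,0.004,-0.005],"delta_rot":[0,0,0],"hand":-0.2},{"delta_pos":[0.3,0,0],"delta_rot":[0,0,0],"hand":-0.3},{"delta_pos":[0.2,0,0],"delta_rot":[0,0,0],"hand":-0.3},{"delta_pos":[0.085,0,0],"delta_rot":[0,0,0],"hand":-0.4},{"delta_pos":[0,0,0],"delta_rot":[0,0,0],"hand":-1},{"delta_pos":[0,0,0],"delta_rot":[0,0,0],"hand":-1},{"delta_pos":[0,0,0],"delta_rot":[0,0,0],"hand":-1},{"delta_pos":[0,0,0],"delta_rot":[0,0,0],"hand":-1}]' 6
python3 - <<'E'
from h import *
s=bot.read_state(); plan([519.5,-307.3,67],-72)
p,d=viewer.capture('wrist'); cv2.imwrite('pics/w2.png',cv2.convertScaleAbs(p,alpha=1.5))
E
```

```text
time_s: 2.2
tcp_pos: [519.7, -309.0, 68.4]
eef_rot: [[0.001, 0.309, -0.951], [-0.0, -0.951, -0.309], [-1.0, 0.001, -0.001]]
force: [-1.2, 1.9, 0.4]
grip_width: 19.7
t 2.2 p [ 519.7 -309.    68.4] yaw_y -72.01 tilt [ 0.03 -0.03] F [-1.2  1.9  0.4] T [0.529 0.223 0.03 ] w 19.7
tool mm [ 1.4 -1.7 -0.3] frac [ 0.009 -0.011 -0.002] rows>= 0.0
rotx frac -0.00016980796478062782
```

View pics/w2.png

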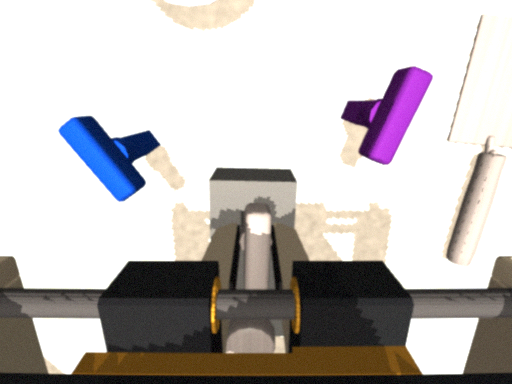

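```bash
python3 -m crank '[{"delta_pos":[0,0,0],"delta_rot":[0,0,0],"hand":-0.4},{"delta_pos":[0,-0.005,0],"delta_rot":[0,0,0],"hand":-0.4},{"delta_pos":[-0.03,0,0],"delta_rot":[0,0,0],"hand":-0.4},{"delta_pos":[-0.03,0,0],"delta_rot":[0,0,0],"hand":-0.4},{"delta_pos":[0,0,0],"delta_rot":[0,0,0],"hand":-1},{"delta_pos":[0,0,0],"delta_rot":[0,0,0],"hand":-1},{"delta_pos":[0,0,0],"delta_rot":[0,0,0],"hand":-1}]' 6
python3 - <<'E'
from h import *
s=bot.read_state(); plan([519.5,-307.3,77],-72)
E
```

```text
time_s: 3.12
tcp_pos: [519.4, -308.4, 76.8]
eef_rot: [[0.0, 0.309, -0.951], [-0.0, -0.951, -0.309], [-1.0, 0.0, -0.0]]
force: [0.4, 0.0, 4.2]
grip_width: 19.0
t 3.12 p [ 519.4 -308.4   76.8] yaw_y -72.01 tilt [ 0.02 -0.02] F [0.4 0.  4.2] T [ 0.097  0.064 -0.018] w 19.0
tool mm [-0.2 -1.  -0.4] frac [-0.001 -0.006 -0.003] rows>= 0.0
rotx frac -0.00032445988988582836
```

```bash
python3 -m crank '[{"delta_pos":[0,0,0],"delta_rot":[0,0,0],"hand":-1},{"delta_pos":[0,0,0],"delta_rot":[0,0,0],"hand":-1}]' 10
python3 - <<'E'
from h import *
s=bot.read_state(); plan([519.5,-307.3,77],-72)
p,d=viewer.capture('wrist'); crop(cv2.convertScaleAbs(p,alpha=1.5),180,150,330,300,4,'pics/w3.png')
E
```

```text
time_s: 3.38
tcp_pos: [519.4, -308.4, 76.9]
eef_rot: [[0.0, 0.309, -0.951], [-0.0, -0.951, -0.309], [-1.0, 0.0, -0.0]]
force: [-0.3, 0.4, 4.9]
grip_width: 18.9
t 3.38 p [ 519.4 -308.4   76.9] yaw_y -72.01 tilt [ 0.02 -0.02] F [-0.3  0.4  4.9] T [ 0.078 -0.019  0.011] w 18.9
tool mm [-0.1 -1.  -0.4] frac [-0.001 -0.006 -0.003] rows>= 0.0
rotx frac -0.00020029068126253453
```

View pics/w3.png

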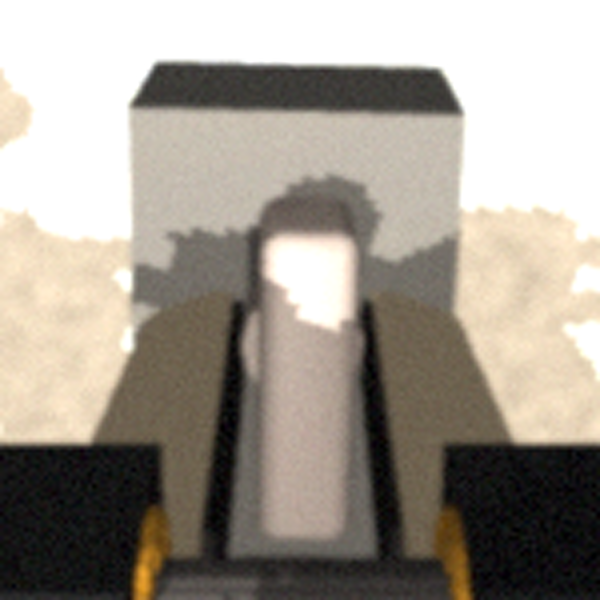

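```bash
python3 -c "
from station import bot;print(bot.finger_overhang)"; python3 -m crank '[{"delta_pos":[0,0,0],"delta_rot":[0,0,0],"hand":-0.5},{"delta_pos":[-0.02,0,0],"delta_rot":[0,0,0],"hand":-0.5},{"delta_pos":[0,0,0],"delta_rot":[0,0,0],"hand":-1},{"delta_pos":[0,0,0],"delta_rot":[0,0,0],"hand":-1},{"delta_pos":[0,0,0],"delta_rot":[0,0,0],"hand":-1},{"delta_pos":[0,0,0],"delta_rot":[0,0,0],"hand":-1}]' 10
python3 - <<'E'
from h import *
s=bot.read_state(); plan([519.5,-307.3,77],-72)
E
```

```text
8.0
time_s: 4.18
tcp_pos: [519.2, -308.1, 79.6]
eef_rot: [[-0.0, 0.309, -0.951], [0.0, -0.951, -0.309], [-1.0, -0.0, 0.0]]
force: [-0.9, 1.4, 1.4]
grip_width: 14.2
t 4.17 p [ 519.2 -308.1   79.6] yaw_y -72.01 tilt [-0.02  0.01] F [-0.9  1.4  1.4] T [0.285 0.152 0.018] w 14.2
tool mm [ 2.6 -0.7 -0.6] frac [ 0.017 -0.005 -0.004] rows>= 0.0
rotx frac -0.00022965196822926574
```

```bash
python3 -m crank '[{"delta_pos":[0,-0.003,0],"delta_rot":[0,0,0],"hand":-1},{"delta_pos":[0,0,0],"delta_rot":[0,0,0],"hand":-1},{"delta_pos":[-0.05,0,0],"delta_rot":[0,0,0],"hand":-1},{"delta_pos":[-0.1,0,0],"delta_rot":[0,0,0],"hand":-1},{"delta_pos":[-0.2,0,0],"delta_rot":[0,0,0],"hand":-1},{"delta_pos":[-0.2,0,0],"delta_rot":[0,0,0],"hand":-1},{"delta_pos":[-0.2,0,0],"delta_rot":[0,0,0],"hand":-1},{"delta_pos":[-0.05,0,0],"delta_rot":[0,0,0],"hand":-1}]' 40
python3 - <<'E'
from h import *
import pickle
s=bot.read_state(); plan([520,-30,200],-52)
p,d=viewer.capture('wrist'); cv2.imwrite('pics/w4.png',cv2.convertScaleAbs(p,alpha=1.5)); np.save('pics/w4.npy',d);pickle.dump(s,open('pics/w4.pkl','wb'))
E
```

```text
time_s: 5.18
tcp_pos: [519.8, -308.3, 202.3]
eef_rot: [[0.003, 0.309, -0.951], [-0.002, -0.951, -0.309], [-1.0, 0.003, -0.002]]
force: [-0.2, -0.0, -1.7]
grip_width: 13.7
t 5.17 p [ 519.8 -308.3  202.3] yaw_y -72.01 tilt [ 0.18 -0.13] F [-0.2 -0.  -1.7] T [-0.019  0.016  0.035] w 13.7
tool mm [   1.7 -264.6  -86.2] frac [ 0.011 -1.764 -0.574] rows>= 4.5
rotx frac -0.4446716827628822
```

View pics/w4.png

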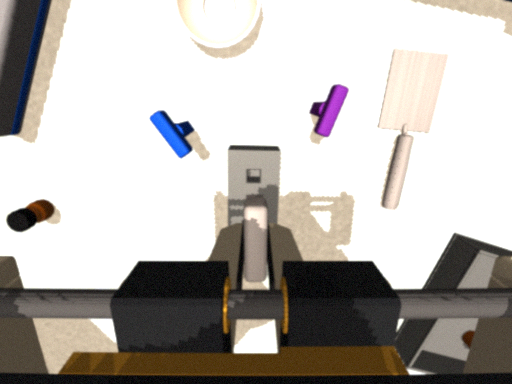

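Run:
```python
from h import *
p=cv2.imread('pics/w4.png')
crop(p,225,140,285,215,8,'pics/c5.png')
```

```text
(no output)
```

View pics/c5.png

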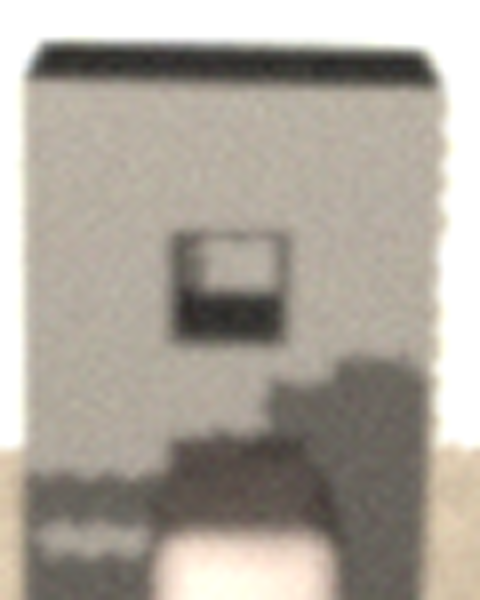

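Run:
```python
from h import *
import pickle
s=pickle.load(open('pics/w4.pkl','rb')); m=viewer.camera_model('wrist')
f=lambda a,b,z: ray_z(m,a/8+225-.44,b/8+140-.44,z,s)
P=[f(*c,40) for c in [(171,231),(289,231),(285,342),(172,342)]]
for i in range(4):print(P[i].round(1),np.linalg.norm(P[i]-P[i-1]).round(1))
h=np.mean(P,0);print(h)
# tool-frame offset of key axis + camera bias
R=np.array(s['eef_rot']); g=np.array([519.2,-308.1,0])
y=R[:2,1];z=R[:2,2]; d=h[:2]-g[:2]; print('key axis in tool y,z:',d@y,d@z)
# bar end in hand
f=lambda a,b,z: ray_z(m,a/8+225-.44,b/8+140-.44,z,s)
for c in [(155,525),(338,525)]:
  q=f(*c,s['tcp_pos'][2]+8.4); dd=q[:2]-np.array(s['tcp_pos'][:2]); print('bar far end y,z',dd@y,dd@z)
print(viewer.camera_model('wrist')['hand_eye'].round(3)[:3,3])
```

```text
[ 526.2 -296.7   40. ] 16.4
[ 531.4 -312.7   40. ] 16.8
[ 515.7 -317.3   40. ] 16.4
[ 510.7 -301.8   40. ] 16.3
[ 520.977188   -307.10345578   40.        ]
key axis in tool y,z: -0.39894322120371395 -1.9980816182129197
bar far end y,z -5.2389001500267565 -27.574727984642024
bar far end y,z 7.292109563896143 -27.555159966263194
[-155.813    0.936  -81.767]
```

```bash
python3 -c "
from h import *
plan([519.4,69,247],None)"
```

```text
t 5.22 p [ 519.6 -308.2  201.8] yaw_y -72.01 tilt [ 0.14 -0.1 ] F [ 0.4 -0.3 -0.3] T [-0.004  0.014  0.05 ] w 13.6
tool mm [ -45.9 -358.7 -116.4] frac [-0.306 -2.391 -0.776] rows>= 6.1
```

```bash
python3 -m crank '[{"delta_pos":[-0.1,-0.342,-0.111],"delta_rot":[0,0,0],"hand":-1},{"delta_pos":[-0.1,-0.342,-0.111],"delta_rot":[0,0,0],"hand":-1},{"delta_pos":[-0.1,-0.342,-0.111],"delta_rot":[0,0,0],"hand":-1},{"delta_pos":[-0.006,-0.342,-0.111],"delta_rot":[0,0,0],"hand":-1},{"delta_pos":[0,-0.342,-0.111],"delta_rot":[0,0,0],"hand":-1},{"delta_pos":[0,-0.342,-0.111],"delta_rot":[0,0,0],"hand":-1},{"delta_pos":[0,-0.339,-0.11],"delta_rot":[0,0,0],"hand":-1},{"delta_pos":[0,0,0],"delta_rot":[0,0,0],"hand":-1}]' 40
python3 - <<'E'
from h import *
import pickle
s=bot.read_state(); plan([519.4,69,247],-52)
p,d=viewer.capture('wrist'); cv2.imwrite('pics/w5.png',cv2.convertScaleAbs(p,alpha=1.5)); np.save('pics/w5.npy',d);pickle.dump(s,open('pics/w5.pkl','wb'))
print(proj(viewer.camera_model('wrist'),[519.4,69,84],s))
crop(cv2.convertScaleAbs(p,alpha=1.5),205,130,305,225,6,'pics/c6.png')
E
```

```text
time_s: 6.22
tcp_pos: [518.3, 72.1, 244.5]
eef_rot: [[-0.002, 0.313, -0.95], [0.0, -0.95, -0.313], [-1.0, -0.001, 0.001]]
force: [0.1, -1.6, -1.5]
grip_width: 13.4
t 6.22 p [518.3  72.1 244.5] yaw_y -71.79 tilt [-0.05  0.08] F [ 0.1 -1.6 -1.5] T [-0.051 -0.041 -0.008] w 13.4
tool mm [-2.5  3.2 -0.1] frac [-0.017  0.022 -0.   ] rows>= 0.1
rotx frac -0.43967018315516193
(np.float64(257.2780015656049), np.float64(176.5085749950595))
```

View pics/w5.png

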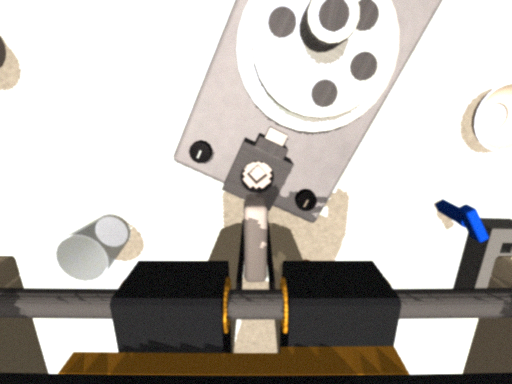

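View pics/c6.png

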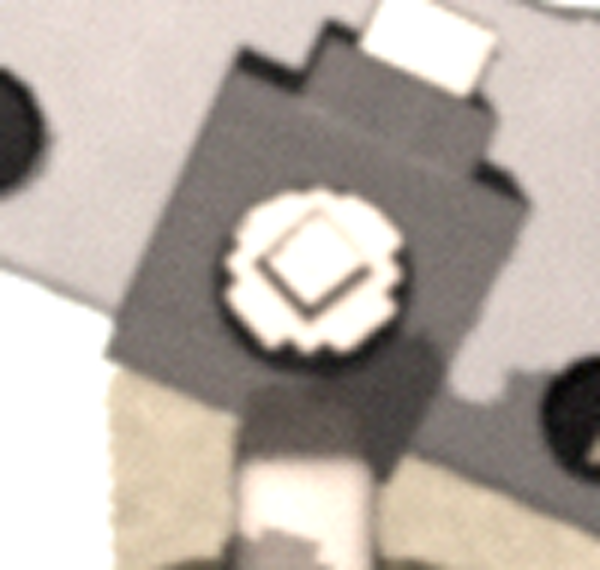

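Run:
```python
from h import *
p,d=viewer.capture('wrist'); cv2.imwrite('pics/w6.png',p)
import pickle; s=bot.read_state(); pickle.dump(s,open('pics/w6.pkl','wb')); plan([519.4,69,247],-52)
crop(cv2.convertScaleAbs(p,alpha=.95),235,155,280,200,13,'pics/c7.png')
```

```text
t 6.33 p [518.6  69.4 244.7] yaw_y -71.95 tilt [-0.01  0.08] F [-0.2  0.6 -1.1] T [ 0.026 -0.013  0.018] w 13.6
tool mm [-2.3  0.6 -0.6] frac [-0.015  0.004 -0.004] rows>= 0.0
rotx frac -0.44323519392286875
```

View pics/c7.png

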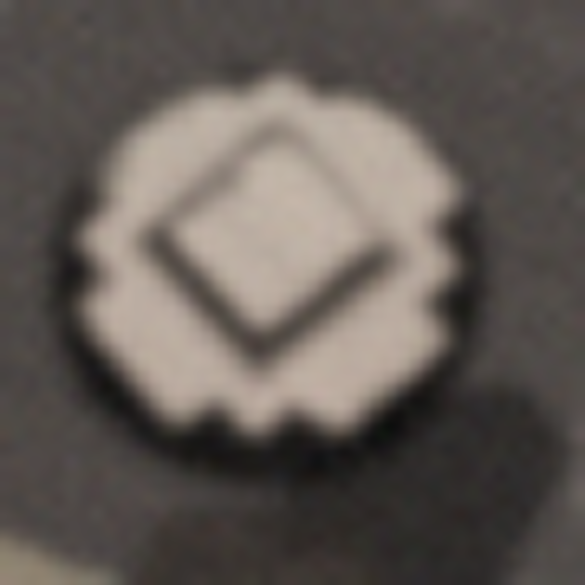

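Run:
```python
from h import *
import pickle
viewer.capture('top')
s=bot.read_state(); p,d=viewer.capture('wrist'); cv2.imwrite('pics/w7.png',p)
pickle.dump(s,open('pics/w7.pkl','wb')); plan([519.4,69,247],-52)
crop(cv2.convertScaleAbs(p,alpha=.95),235,155,280,200,13,'pics/c8.png')
```

```text
t 6.42 p [518.9  68.4 245.1] yaw_y -72.06 tilt [-0.    0.05] F [ 0.2 -0.3 -0.1] T [ 0.014 -0.037  0.064] w 13.4
tool mm [-1.9 -0.5 -0.7] frac [-0.013 -0.003 -0.004] rows>= 0.0
rotx frac -0.44580651932549437
```

View pics/c8.png

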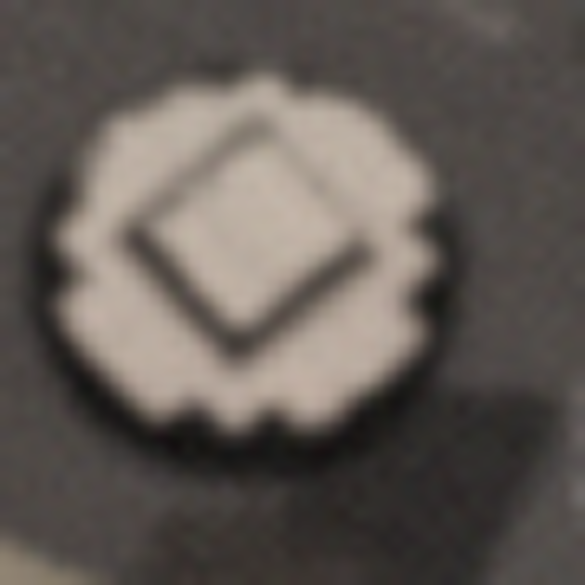

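Run:
```python
from h import *
import pickle
s=pickle.load(open('pics/w7.pkl','rb')); m=viewer.camera_model('wrist')
print(s['tcp_pos'])
f=lambda a,b,z: ray_z(m,a/13+235-.46,b/13+155-.46,z,s)
P=[f(*c,84) for c in [(120,228),(235,365),(378,238),(262,110)]]
for i in range(4):
    e=P[i]-P[i-1];print(P[i].round(1),np.linalg.norm(e).round(1),np.degrees(np.arctan2(e[1],e[0])).round(1)%90)
c=np.mean(P,0);print('square c',c.round(2))
# mouth circle at z=96: left 45, right 455 , bottom 470, top 65?
Q=[f(*q,96) for q in [(40,240),(455,240)]];print('mouth lr',np.linalg.norm(Q[0]-Q[1]),np.mean(Q,0))
Q=[f(*q,96) for q in [(245,75),(245,468)]];print('mouth tb',np.linalg.norm(Q[0]-Q[1]),np.mean(Q,0))
```

```text
[518.81122971  68.68819971 244.87258754]
[520.1  81.7  84. ] 16.2 58.19999999999999
[511.4  68.3  84. ] 16.0 56.8
[526.2  60.   84. ] 17.0 60.6
[533.9  73.1  84. ] 15.2 59.6
square c [522.88  70.79  84.  ]
mouth lr 34.9076648646999 [525.32214764  71.62230663  96.        ]
mouth tb 34.170563099551394 [522.39933408  70.90112131  96.        ]
```

```bash
python3 -m crank '[{"delta_pos":[0,0,-0.017],"delta_rot":[-0.181,0,0],"hand":-1},{"delta_pos":[0,0,0],"delta_rot":[-0.181,0,0],"hand":-1},{"delta_pos":[0,0,0],"delta_rot":[-0.181,0,0],"hand":-1},{"delta_pos":[0,0,0],"delta_rot":[-0.181,0,0],"hand":-1},{"delta_pos":[0,0,0],"delta_rot":[-0.183,0,0],"hand":-1},{"delta_pos":[0,0,0],"delta_rot":[0,0,0],"hand":-1},{"delta_pos":[0,0,0],"delta_rot":[0,0,0],"hand":-1}]' 40
python3 - <<'E'
from h import *
import pickle
s=bot.read_state(); p,d=viewer.capture('wrist'); cv2.imwrite('pics/w8.png',p)
pickle.dump(s,open('pics/w8.pkl','wb')); plan([521.3,69.3,245],-31.2)
crop(cv2.convertScaleAbs(p,alpha=.95),235,150,280,195,13,'pics/c9.png')
crop(cv2.convertScaleAbs(p,alpha=1.5),190,130,320,290,3.7,'pics/c9b.png')
E
```

```text
time_s: 7.3
tcp_pos: [521.5, 69.4, 245.4]
eef_rot: [[-0.0, 0.853, -0.521], [-0.0, -0.521, -0.853], [-1.0, -0.0, 0.0]]
force: [0.1, 0.5, -1.8]
grip_width: 13.6
t 7.35 p [521.5  69.6 245.5] yaw_y -31.38 tilt [-0.  0.] F [ 0.6 -0.2 -0.9] T [-0.051 -0.038 -0.039] w 13.4
tool mm [ 0.5 -0.   0.3] frac [ 0.003 -0.     0.002] rows>= 0.0
rotx frac -0.004064336389943593
```

View pics/c9.png

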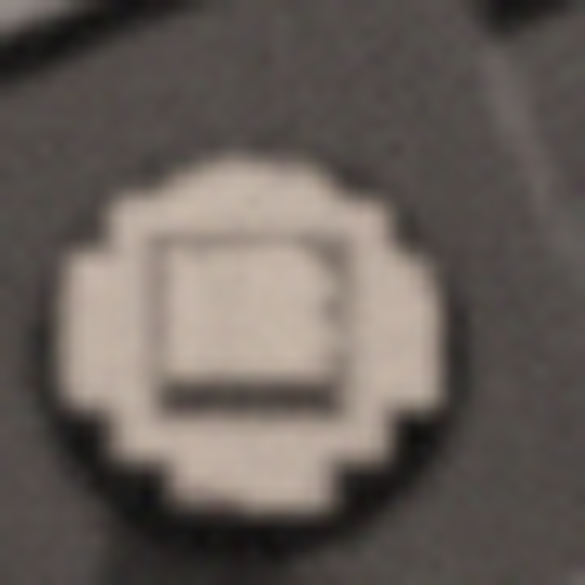

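View pics/c9b.png

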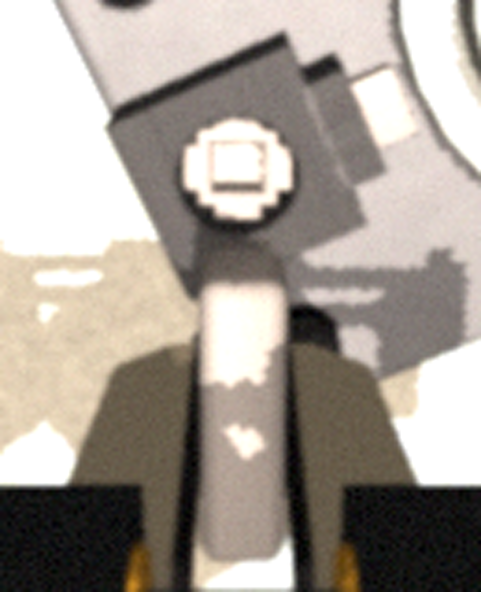

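Run:
```python
from h import *
import pickle
s=pickle.load(open('pics/w8.pkl','rb')); m=viewer.camera_model('wrist')
R=np.array(s['eef_rot']);t=np.array(s['tcp_pos']);tl=lambda q:(R.T@(q-t))[1:].round(2)
f=lambda a,b,z: ray_z(m,a/13+235-.46,b/13+150-.46,z,s)
P=[f(*c,84) for c in [(150,237),(350,237),(345,412),(153,412)]]
for i in range(4):
    e=P[i]-P[i-1];print(P[i].round(1),np.linalg.norm(e).round(1),np.degrees(np.arctan2(e[1],e[0])).round(1)%90)
print('square c',np.mean(P,0).round(2),'tool yz',tl(np.mean(P,0)))
for z,q in [(96,[(40,345),(460,345)]),(96,[(245,150),(245,545)])]:
    Q=[f(*k,z) for k in q];print('mouth',np.linalg.norm(Q[0]-Q[1]),tl(np.mean(Q,0)))
g=lambda a,b: ray_z(m,a/3.7+190-.36,b/3.7+130-.36,t[2]+8.4,s)
print('bar',[tl(g(*c)) for c in [(201,283),(288,283),(285,556),(200,556)]])
```

```text
[518.4  82.7  84. ] 15.8 59.0
[533.3  73.6  84. ] 17.4 58.5
[524.7  60.3  84. ] 15.8 57.3
[510.2  69.1  84. ] 17.0 58.599999999999994
square c [521.65  71.4   84.  ] tool yz [-0.9  -1.78]
mouth 35.50903290633714 [-0.8  -3.05]
mouth 34.4599767592869 [-1.22 -2.56]
bar [array([ -5.41, -26.46]), array([  7.48, -26.45]), array([ 7.58, 20.48]), array([-6.13, 20.47])]
```

```bash
python3 -m crank '[{"delta_pos":[0.15,-0.009,0.004],"delta_rot":[0,0,0],"hand":-1},{"delta_pos":[0.2,0,0],"delta_rot":[0,0,0],"hand":-1},{"delta_pos":[0.13,0,0],"delta_rot":[0,0,0],"hand":-1},{"delta_pos":[0.03,0,0],"delta_rot":[0,0,0],"hand":-1},{"delta_pos":[0,0,0],"delta_rot":[0,0,0],"hand":-1},{"delta_pos":[0,0,0],"delta_rot":[0,0,0],"hand":-1}]' 40
python3 - <<'E'
from h import *
plan([520.8,70.1,156],-31.2)
E
```

```text
time_s: 8.1
tcp_pos: [520.5, 70.2, 169.9]
eef_rot: [[0.001, 0.855, -0.518], [0.0, -0.518, -0.855], [-1.0, 0.001, -0.001]]
force: [0.4, 0.8, -0.5]
grip_width: 13.7
t 8.1 p [520.5  70.2 169.9] yaw_y -31.22 tilt [ 0.07 -0.05] F [ 0.4  0.8 -0.5] T [-0.003 -0.054 -0.015] w 13.7
tool mm [13.9  0.3 -0.1] frac [ 0.093  0.002 -0.   ] rows>= 0.2
rotx frac -0.0004439708399154875
```

```bash
python3 -m crank '[{"delta_pos":[0.02,0,0.003],"delta_rot":[0,0,0],"hand":-1},{"delta_pos":[0.02,0,0],"delta_rot":[0,0,0],"hand":-1},{"delta_pos":[0.02,0,0],"delta_rot":[0,0,0],"hand":-1},{"delta_pos":[0.02,0,0],"delta_rot":[0,0,0],"hand":-1},{"delta_pos":[0,0,0],"delta_rot":[0,0,0],"hand":-1}]' 40
python3 - <<'E'
from h import *
plan([520.2,69.8,156],-31.2)
E
python3 -m crank '[{"delta_pos":[0.01,0,0],"delta_rot":[0,0,0],"hand":-1},{"delta_pos":[0,0,0],"delta_rot":[0,0,0],"hand":-1}]' 40
```

```text
time_s: 8.72
tcp_pos: [519.6, 69.8, 156.8]
eef_rot: [[-0.001, 0.855, -0.518], [-0.0, -0.518, -0.855], [-1.0, -0.0, 0.0]]
force: [0.8, 0.3, -0.5]
grip_width: 13.7
t 8.72 p [519.6  69.8 156.8] yaw_y -31.2 tilt [-0.02  0.02] F [ 0.8  0.3 -0.5] T [ 0.006 -0.03  -0.005] w 13.7
tool mm [ 0.8  0.5 -0.3] frac [ 0.005  0.003 -0.002] rows>= 0.0
rotx frac 0.00010799690018327762
time_s: 8.98
tcp_pos: [519.8, 69.8, 155.5]
eef_rot: [[-0.0, 0.855, -0.518], [-0.0, -0.518, -0.855], [-1.0, -0.0, 0.0]]
force: [-0.0, -0.1, -1.1]
grip_width: 13.7
```

```bash
python3 -m crank '[{"delta_pos":[0.0067,0,0],"delta_rot":[0,0,0],"hand":-1},{"delta_pos":[0,0,0],"delta_rot":[0,0,0],"hand":-1}]' 40;  python3 -m crank '[{"delta_pos":[0.0067,0,0],"delta_rot":[0,0,0],"hand":-1},{"delta_pos":[0,0,0],"delta_rot":[0,0,0],"hand":-1}]' 40; python3 -c "
from h import *
plan([520.2,69.8,156],-31.2)"
```

```text
time_s: 9.22
tcp_pos: [519.8, 69.8, 154.5]
eef_rot: [[-0.0, 0.855, -0.518], [-0.0, -0.518, -0.855], [-1.0, -0.0, 0.0]]
force: [0.2, -0.9, -0.7]
grip_width: 13.9
time_s: 9.48
tcp_pos: [519.7, 69.8, 153.5]
eef_rot: [[-0.0, 0.855, -0.518], [0.0, -0.518, -0.855], [-1.0, -0.0, 0.0]]
force: [-0.1, -0.6, -1.5]
grip_width: 13.7
t 9.47 p [519.7  69.8 153.5] yaw_y -31.2 tilt [-0.01  0.  ] F [-0.1 -0.6 -1.5] T [-0.063 -0.016 -0.002] w 13.7
tool mm [-2.5  0.4 -0.2] frac [-0.017  0.003 -0.001] rows>= 0.0
rotx frac 3.4318998123378855e-05
```

```bash
for i in 1; do python3 -m crank '[{"delta_pos":[0.0067,0,0],"delta_rot":[0,0,0],"hand":-1},{"delta_pos":[0,0,0],"delta_rot":[0,0,0],"hand":-1}]' 40; done;  python3 -m crank '[{"delta_pos":[0.0067,0,0],"delta_rot":[0,0,0],"hand":-1},{"delta_pos":[0,0,0],"delta_rot":[0,0,0],"hand":-1}]' 40; python3 -c "
from h import *
plan([520.2,69.8,156],-31.2)"
```

```text
time_s: 9.72
tcp_pos: [519.7, 69.8, 152.4]
eef_rot: [[-0.0, 0.855, -0.518], [-0.0, -0.518, -0.855], [-1.0, -0.0, 0.0]]
force: [0.1, -0.3, -1.5]
grip_width: 13.5
time_s: 9.98
tcp_pos: [519.7, 69.8, 151.4]
eef_rot: [[-0.0, 0.855, -0.518], [-0.0, -0.518, -0.855], [-1.0, -0.0, 0.0]]
force: [0.1, 1.1, -1.4]
grip_width: 13.7
t 9.97 p [519.7  69.8 151.4] yaw_y -31.2 tilt [-0.01  0.  ] F [ 0.1  1.1 -1.4] T [-0.102 -0.056  0.045] w 13.7
tool mm [-4.6  0.4 -0.2] frac [-0.031  0.003 -0.001] rows>= 0.1
rotx frac 7.227057175908966e-05
```

```bash
python3 -m crank '[{"delta_pos":[0.0067,0,0],"delta_rot":[0,0,0],"hand":-1},{"delta_pos":[0.0067,0,0],"delta_rot":[0,0,0],"hand":-1},{"delta_pos":[0,0,0],"delta_rot":[0,0,0],"hand":-1}]' 40;  python3 -m crank '[{"delta_pos":[0.0067,0,0],"delta_rot":[0,0,0],"hand":-1},{"delta_pos":[0.0067,0,0],"delta_rot":[0,0,0],"hand":-1},{"delta_pos":[0,0,0],"delta_rot":[0,0,0],"hand":-1}]' 40; python3 -c "
from h import *
plan([520.2,69.8,156],-31.2)"
```

```text
time_s: 10.35
tcp_pos: [519.7, 69.8, 149.4]
eef_rot: [[-0.0, 0.855, -0.518], [-0.0, -0.518, -0.855], [-1.0, -0.0, 0.0]]
force: [-0.4, -0.6, -1.2]
grip_width: 13.5
time_s: 10.72
tcp_pos: [519.8, 69.8, 147.4]
eef_rot: [[-0.0, 0.855, -0.518], [0.0, -0.518, -0.855], [-1.0, -0.0, 0.0]]
force: [-0.2, -0.8, -1.6]
grip_width: 13.6
t 10.72 p [519.8  69.8 147.4] yaw_y -31.2 tilt [-0.  0.] F [-0.2 -0.8 -1.6] T [ 0.026 -0.011  0.039] w 13.6
tool mm [-8.6  0.4 -0.2] frac [-0.057  0.003 -0.001] rows>= 0.1
rotx frac 5.229579599649191e-05
```

```bash
python3 -m crank '[{"delta_pos":[0.0067,0,0],"delta_rot":[0,0,0],"hand":-1},{"delta_pos":[0.0067,0,0],"delta_rot":[0,0,0],"hand":-1},{"delta_pos":[0.0067,0,0],"delta_rot":[0,0,0],"hand":-1},{"delta_pos":[0,0,0],"delta_rot":[0,0,0],"hand":-1}]' 40;  python3 -m crank '[{"delta_pos":[0.0067,0,0],"delta_rot":[0,0,0],"hand":-1},{"delta_pos":[0.0067,0,0],"delta_rot":[0,0,0],"hand":-1},{"delta_pos":[0,0,0],"delta_rot":[0,0,0],"hand":-1}]' 40; python3 -c "
from h import *
plan([520.2,69.8,156],-31.2)"
```

```text
time_s: 11.22
tcp_pos: [519.7, 69.8, 144.4]
eef_rot: [[-0.0, 0.855, -0.518], [0.0, -0.518, -0.855], [-1.0, -0.0, 0.0]]
force: [0.1, -0.5, -0.7]
grip_width: 13.4
time_s: 11.6
tcp_pos: [519.7, 69.8, 142.4]
eef_rot: [[-0.0, 0.855, -0.518], [-0.0, -0.518, -0.855], [-1.0, -0.0, 0.0]]
force: [-0.2, 0.4, -1.7]
grip_width: 13.7
t 11.6 p [519.7  69.8 142.4] yaw_y -31.19 tilt [-0.    0.01] F [-0.2  0.4 -1.7] T [-0.009 -0.002  0.004] w 13.7
tool mm [-13.6   0.4  -0.2] frac [-0.091  0.003 -0.001] rows>= 0.2
rotx frac 0.00020516908870023246
```

```bash
python3 -m crank '[{"delta_pos":[0.0067,0,0],"delta_rot":[0,0,0],"hand":-1},{"delta_pos":[0,0,0],"delta_rot":[0,0,0],"hand":-1}]' 40;  python3 -m crank '[{"delta_pos":[0.0067,0,0],"delta_rot":[0,0,0],"hand":-1},{"delta_pos":[0,0,0],"delta_rot":[0,0,0],"hand":-1}]' 40; python3 -m crank '[{"delta_pos":[0.0067,0,0],"delta_rot":[0,0,0],"hand":-1},{"delta_pos":[0,0,0],"delta_rot":[0,0,0],"hand":-1}]' 40; python3 -c "
from h import *
plan([520.2,69.8,156],-31.2)"
```

```text
time_s: 11.85
tcp_pos: [519.7, 69.8, 141.4]
eef_rot: [[-0.0, 0.855, -0.518], [-0.0, -0.518, -0.855], [-1.0, -0.0, 0.0]]
force: [0.7, -0.1, -1.4]
grip_width: 13.7
time_s: 12.1
tcp_pos: [519.7, 69.8, 140.3]
eef_rot: [[-0.0, 0.855, -0.518], [-0.0, -0.518, -0.855], [-1.0, -0.0, 0.0]]
force: [-0.7, -1.5, -1.7]
grip_width: 13.5
time_s: 12.35
tcp_pos: [519.9, 69.9, 139.6]
eef_rot: [[0.0, 0.855, -0.518], [0.0, -0.518, -0.855], [-1.0, 0.0, -0.0]]
force: [0.2, -0.0, -0.4]
grip_width: 13.7
t 12.35 p [519.9  69.9 139.6] yaw_y -31.19 tilt [ 0.01 -0.01] F [ 0.2 -0.  -0.4] T [-0.074  0.046 -0.028] w 13.7
tool mm [-16.4   0.3  -0.1] frac [-0.11   0.002 -0.001] rows>= 0.3
rotx frac 0.00012780720108038522
```

```bash
python3 -m crank '[{"delta_pos":[0.004,0,0],"delta_rot":[0,0,0],"hand":-1},{"delta_pos":[0,0,0],"delta_rot":[0,0,0],"hand":-1}]' 40;  python3 -c "
from h import *
plan([520.2,69.8,156],-31.2)"; python3 -m crank '[{"delta_pos":[0.004,0,0],"delta_rot":[0,0,0],"hand":-1},{"delta_pos":[0,0,0],"delta_rot":[0,0,0],"hand":-1}]' 40; python3 -c "
from h import *
plan([520.2,69.8,156],-31.2)"
```

```text
time_s: 12.6
tcp_pos: [519.8, 69.8, 139.0]
eef_rot: [[0.0, 0.855, -0.518], [0.0, -0.518, -0.855], [-1.0, 0.0, -0.0]]
force: [0.8, 0.2, 1.1]
grip_width: 13.8
t 12.6 p [519.8  69.8 139. ] yaw_y -31.19 tilt [ 0.01 -0.01] F [0.8 0.2 1.1] T [-0.056  0.017 -0.004] w 13.8
tool mm [-17.    0.3  -0.1] frac [-0.114  0.002 -0.001] rows>= 0.3
rotx frac 0.0001284998044481098
time_s: 12.85
tcp_pos: [519.9, 69.8, 138.6]
eef_rot: [[0.0, 0.855, -0.518], [0.0, -0.518, -0.855], [-1.0, 0.0, -0.0]]
force: [-1.8, 0.7, 4.5]
grip_width: 13.3
t 12.85 p [519.9  69.8 138.6] yaw_y -31.2 tilt [ 0.02 -0.01] F [-1.8  0.7  4.5] T [-0.001  0.162  0.013] w 13.3
tool mm [-17.4   0.3  -0.1] frac [-0.116  0.002 -0.001] rows>= 0.3
rotx frac 5.393306654468688e-05
```

```bash
cat > st.py <<'E'
from h import *
s=bot.read_state();R=np.array(s['eef_rot']);F=np.array(s['force'])
print('t',round(s['time_s'],2),'p',np.round(s['tcp_pos'],1),'yaw',np.degrees(np.arctan2(R[1,1],R[0,1])).round(2),'Fw',F.round(1),'Ftool',(R.T@F).round(1),'Tz',round(float(s['ft_torque'][2]),3),'T',np.round(s['ft_torque'],2),'w',round(s['grip_width'],1),'q6',round(float(s['joints'][5]),2))
E
python3 -m crank '[{"delta_pos":[-0.004,0,0],"delta_rot":[0,0,0],"hand":-1},{"delta_pos":[0,0,0],"delta_rot":[0,0,0],"hand":-1}]' 50 >/dev/null; python3 st.py; python3 -m crank '[{"delta_pos":[0,-0.001,0],"delta_rot":[0.15,0,0],"hand":-1},{"delta_pos":[0,0,0],"delta_rot":[0,0,0],"hand":-1}]' 50 >/dev/null; python3 st.py
```

```text
t 13.1 p [519.8  69.8 138.8] yaw -31.2 Fw [-0.1 -0.2  2.3] Ftool [-2.3  0.   0.2] Tz 0.02 T [-0.02 -0.02  0.02] w 13.9 q6 0.59
t 13.35 p [520.   69.9 139. ] yaw -37.91 Fw [0.8 1.1 0.7] Ftool [-0.7  0.  -1.3] Tz 0.001 T [ 0.01 -0.45  0.  ] w 13.6 q6 0.71
```

```bash
python3 -m crank '[{"delta_pos":[0,-0.001,0],"delta_rot":[0.15,0,0],"hand":-1},{"delta_pos":[0,0,0],"delta_rot":[0,0,0],"hand":-1}]' 50 >/dev/null; python3 st.py; python3 -m crank '[{"delta_pos":[0,-0.001,0],"delta_rot":[0.15,0,0],"hand":-1},{"delta_pos":[0,0,0],"delta_rot":[0,0,0],"hand":-1}]' 50 >/dev/null; python3 st.py
```

```text
t 13.6 p [520.1  70.  139.1] yaw -44.53 Fw [ 3.3 -0.4  2. ] Ftool [-2.   2.6 -2. ] Tz 0.113 T [ 0.08 -0.81  0.11] w 13.7 q6 0.82
t 13.85 p [519.9  70.1 139. ] yaw -51.21 Fw [3.6 0.3 1.2] Ftool [-1.2  2.  -3. ] Tz 0.126 T [-0.05 -0.92  0.13] w 13.5 q6 0.94
```

```bash
python3 -m crank '[{"delta_pos":[0,0.0025,-0.003],"delta_rot":[0,0,0],"hand":-1},{"delta_pos":[0,0,0],"delta_rot":[0,0,0],"hand":-1}]' 50 >/dev/null; python3 st.py; python3 -m crank '[{"delta_pos":[0,-0.001,0],"delta_rot":[0.15,0,0],"hand":-1},{"delta_pos":[0,0,0],"delta_rot":[0,0,0],"hand":-1}]' 50 >/dev/null; python3 st.py
```

```text
t 14.1 p [520.1  70.1 138.8] yaw -51.31 Fw [ 3.3 -0.6  2.7] Ftool [-2.7  2.5 -2.2] Tz 0.132 T [-0.04 -0.71  0.13] w 13.3 q6 0.94
t 14.35 p [519.9  70.2 138.9] yaw -58.09 Fw [ 3.6 -0.   2.4] Ftool [-2.4  1.9 -3.1] Tz 0.094 T [-0.06 -0.7   0.09] w 13.2 q6 1.06
```

```bash
python3 -m crank '[{"delta_pos":[0,0.0025,-0.0057],"delta_rot":[0.15,0,0],"hand":-1},{"delta_pos":[0,0,0],"delta_rot":[0,0,0],"hand":-1}]' 50 >/dev/null; python3 st.py
python3 - <<'E'
from h import *
p,d=viewer.capture('wrist'); cv2.imwrite('pics/w9.png',cv2.convertScaleAbs(p,alpha=1.5))
E
```

```text
t 14.6 p [520.3  70.3 138.6] yaw -64.75 Fw [-0.1  0.1  1.9] Ftool [-1.9 -0.1  0.1] Tz 0.159 T [-0.09  0.    0.16] w 13.3 q6 1.18
```

View pics/w9.png

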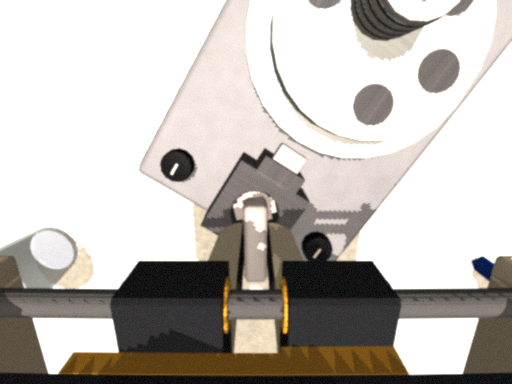

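```bash
python3 -m crank '[{"delta_pos":[0,-0.001,0],"delta_rot":[0.15,0,0],"hand":-1},{"delta_pos":[0,0,0],"delta_rot":[0,0,0],"hand":-1}]' 50 >/dev/null; python3 st.py; python3 -m crank '[{"delta_pos":[0,-0.001,0],"delta_rot":[0.15,0,0],"hand":-1},{"delta_pos":[0,0,0],"delta_rot":[0,0,0],"hand":-1}]' 50 >/dev/null; python3 st.py
```

```text
t 14.9 p [520.3  70.4 138.7] yaw -71.48 Fw [-0.5 -0.5  2.3] Ftool [-2.3  0.3  0.7] Tz 0.153 T [-0.12  0.17  0.15] w 13.3 q6 1.29
t 15.15 p [520.3  70.6 138.7] yaw -78.18 Fw [-1.7 -1.4  2.4] Ftool [-2.4  1.1  1.9] Tz 0.151 T [-0.13  0.36  0.15] w 13.4 q6 1.41
```

```bash
python3 -m crank '[{"delta_pos":[0,0.001,0.0025],"delta_rot":[0.15,0,0],"hand":-1},{"delta_pos":[0,0,0],"delta_rot":[0,0,0],"hand":-1}]' 50 >/dev/null; python3 st.py
python3 - <<'E'
from h import *
p,d=viewer.capture('wrist'); cv2.imwrite('pics/w10.png',cv2.convertScaleAbs(p,alpha=1.5))
E
python3 st.py
```

```text
t 15.4 p [520.1  70.5 138.8] yaw -84.91 Fw [-1.2  1.1  1.6] Ftool [-1.6 -1.2  1.1] Tz 0.135 T [0.2  0.33 0.13] w 13.4 q6 1.53
t 15.45 p [520.1  70.5 138.8] yaw -84.87 Fw [-1.8  0.4  2. ] Ftool [-2.  -0.6  1.7] Tz 0.093 T [0.21 0.3  0.09] w 13.3 q6 1.53
```

View pics/w10.png

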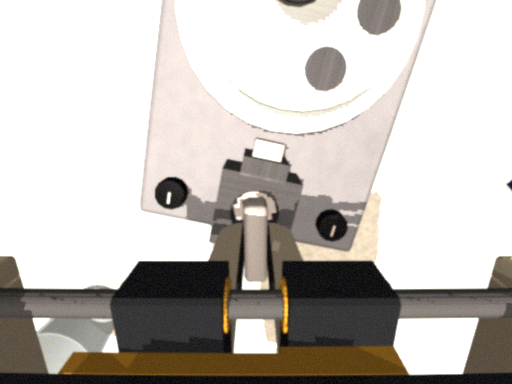

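```bash
python3 -m crank '[{"delta_pos":[0,0,0.003],"delta_rot":[0.15,0,0],"hand":-1},{"delta_pos":[0,0,0],"delta_rot":[0,0,0],"hand":-1}]' 50 >/dev/null; python3 st.py;  python3 -m crank '[{"delta_pos":[0,0,0],"delta_rot":[0.12,0,0],"hand":-1},{"delta_pos":[0,0,0],"delta_rot":[0,0,0],"hand":-1}]' 50 >/dev/null; python3 st.py
```

```text
t 15.7 p [519.9  70.5 138.9] yaw -91.7 Fw [-0.5  2.1  2.1] Ftool [-2.1 -2.1  0.5] Tz 0.138 T [0.42 0.21 0.14] w 13.8 q6 1.65
t 15.95 p [519.9  70.5 138.8] yaw -97.07 Fw [-1.   2.   2.3] Ftool [-2.3 -1.9  1.2] Tz 0.165 T [0.61 0.25 0.16] w 13.5 q6 1.74
```

```bash
python3 -m crank '[{"delta_pos":[0,-0.0035,0.002],"delta_rot":[0.1,0,0],"hand":-1},{"delta_pos":[0,0,0],"delta_rot":[0,0,0],"hand":-1}]' 50 >/dev/null; python3 st.py
python3 - <<'E'
from h import *
p,d=viewer.capture('wrist'); cv2.imwrite('pics/w11.png',cv2.convertScaleAbs(p,alpha=1.3))
crop(cv2.convertScaleAbs(p,alpha=1.2),200,100,340,240,4,'pics/c11.png')
E
python3 st.py
```

```text
t 16.2 p [519.8  70.9 138.9] yaw -101.58 Fw [0.5 0.9 2.1] Ftool [-2.1 -0.9 -0.3] Tz 0.159 T [0.25 0.06 0.16] w 13.5 q6 1.82
t 16.25 p [519.8  70.9 138.9] yaw -101.57 Fw [-0.2  1.2  1.3] Ftool [-1.3 -1.2  0.4] Tz 0.216 T [0.14 0.09 0.22] w 13.6 q6 1.82
```

View pics/c11.png

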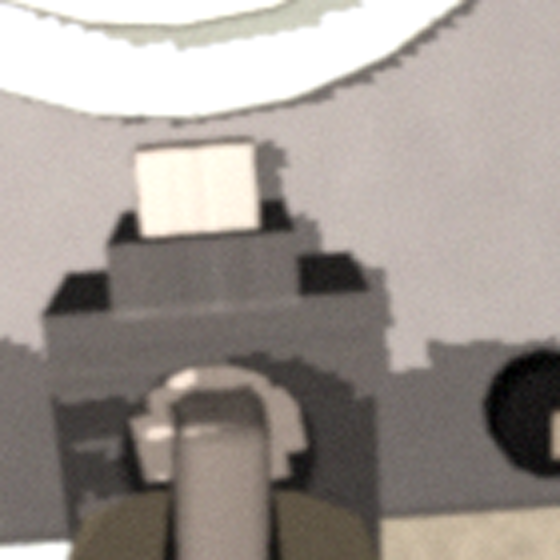

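```bash
python3 -m crank '[{"delta_pos":[0,-0.0035,0],"delta_rot":[0.12,0,0],"hand":-1},{"delta_pos":[0,0,0],"delta_rot":[0,0,0],"hand":-1}]' 50 >/dev/null; python3 st.py;  python3 -m crank '[{"delta_pos":[0,-0.001,0],"delta_rot":[0.12,0,0],"hand":-1},{"delta_pos":[0,0,0],"delta_rot":[0,0,0],"hand":-1}]' 50 >/dev/null; python3 st.py
```

```text
t 16.5 p [519.8  71.2 138.8] yaw -107.04 Fw [-0.7 -2.   2.2] Ftool [-2.2  2.1  0.1] Tz 0.215 T [-0.23  0.14  0.22] w 13.5 q6 1.92
t 16.75 p [519.8  71.4 138.8] yaw -112.42 Fw [-0.8 -1.7  1.3] Ftool [-1.3  1.9  0.1] Tz 0.166 T [-0.35  0.21  0.17] w 13.3 q6 2.01
```

```bash
python3 -m crank '[{"delta_pos":[0,0.002,0],"delta_rot":[0.1,0,0],"hand":-1},{"delta_pos":[0,0,0],"delta_rot":[0,0,0],"hand":-1}]' 50 >/dev/null; python3 st.py
python3 - <<'E'
from h import *
p,d=viewer.capture('wrist'); cv2.imwrite('pics/w12.png',cv2.convertScaleAbs(p,alpha=1.3))
crop(cv2.convertScaleAbs(p,alpha=1.2),200,100,340,240,4,'pics/c12.png')
E
python3 st.py
```

```text
t 17.0 p [519.8  71.3 138.9] yaw -116.92 Fw [-0.6 -0.5  1.5] Ftool [-1.5  0.7  0.3] Tz 0.177 T [-0.08  0.19  0.18] w 13.5 q6 2.09
t 17.05 p [519.7  71.3 138.9] yaw -116.9 Fw [-0.6 -0.4  1.6] Ftool [-1.6  0.6  0.3] Tz 0.155 T [-0.1   0.13  0.15] w 13.6 q6 2.09
```

View pics/c12.png

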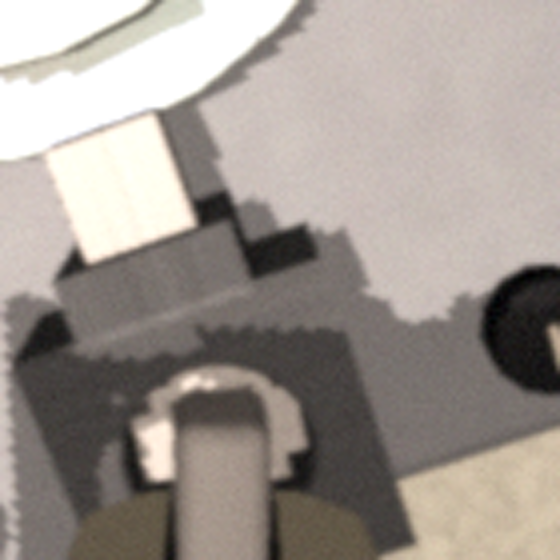

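```bash
python3 -m crank '[{"delta_pos":[0,-0.001,0.001],"delta_rot":[0.1,0,0],"hand":-1},{"delta_pos":[0,0,0],"delta_rot":[0,0,0],"hand":-1}]' 50 >/dev/null; python3 st.py; python3 -m crank '[{"delta_pos":[0,-0.001,0.001],"delta_rot":[0.1,0,0],"hand":-1},{"delta_pos":[0,0,0],"delta_rot":[0,0,0],"hand":-1}]' 50 >/dev/null; python3 st.py;  python3 -m crank '[{"delta_pos":[0,-0.001,0],"delta_rot":[0.08,0,0],"hand":-1},{"delta_pos":[0,0,0],"delta_rot":[0,0,0],"hand":-1}]' 50 >/dev/null; python3 st.py
python3 - <<'E'
from h import *
p,d=viewer.capture('wrist'); cv2.imwrite('pics/w13.png',cv2.convertScaleAbs(p,alpha=1.3))
crop(cv2.convertScaleAbs(p,alpha=1.2),190,100,330,240,4,'pics/c13.png')
E
python3 st.py
```

```text
t 17.3 p [519.7  71.5 138.9] yaw -121.46 Fw [-0.3  0.6  1.5] Ftool [-1.5 -0.4  0.5] Tz 0.15 T [-0.17  0.14  0.15] w 13.7 q6 2.17
t 17.55 p [519.7  71.6 138.9] yaw -125.95 Fw [ 0.4 -1.4  1.8] Ftool [-1.8  0.9 -1.2] Tz 0.167 T [-0.25  0.12  0.17] w 13.5 q6 2.25
t 17.8 p [519.7  71.8 138.9] yaw -129.55 Fw [-0.  -2.7  1.9] Ftool [-1.9  2.1 -1.7] Tz 0.144 T [-0.34  0.17  0.14] w 13.5 q6 2.31
t 17.85 p [519.7  71.8 138.9] yaw -129.53 Fw [-1.1 -1.   2.2] Ftool [-2.2  1.5  0.2] Tz 0.143 T [-0.35  0.17  0.14] w 13.7 q6 2.31
```

View pics/c13.png

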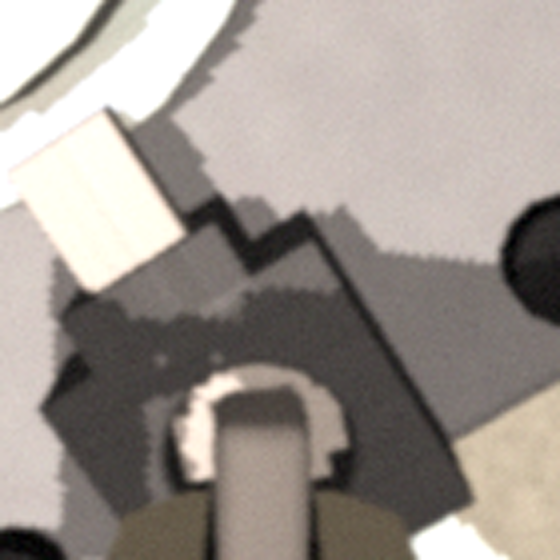

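```bash
python3 -m crank '[{"delta_pos":[0,0.002,0],"delta_rot":[0.08,0,0],"hand":-1},{"delta_pos":[0,0,0],"delta_rot":[0,0,0],"hand":-1}]' 50 >/dev/null; python3 st.py; python3 -m crank '[{"delta_pos":[0,0,0],"delta_rot":[0.06,0,0],"hand":-1},{"delta_pos":[0,0,0],"delta_rot":[0,0,0],"hand":-1}]' 50 >/dev/null; python3 st.py;   python3 - <<'E'
from h import *
p,d=viewer.capture('wrist'); cv2.imwrite('pics/w14.png',cv2.convertScaleAbs(p,alpha=1.3))
crop(cv2.convertScaleAbs(p,alpha=1.2),190,100,330,240,4,'pics/c14.png')
E
python3 st.py
```

```text
t 18.1 p [519.6  71.7 138.9] yaw -133.19 Fw [-0.2  0.   1.8] Ftool [-1.8  0.1  0.2] Tz 0.302 T [-0.04  0.05  0.3 ] w 13.5 q6 2.37
t 18.35 p [519.6  71.7 138.9] yaw -135.88 Fw [0.4 0.3 2.4] Ftool [-2.4 -0.5 -0.1] Tz 0.371 T [ 0.04 -0.06  0.37] w 13.4 q6 2.42
t 18.4 p [519.6  71.7 138.9] yaw -135.87 Fw [-0.2  0.3  1.1] Ftool [-1.1 -0.1  0.4] Tz 0.339 T [0.01 0.08 0.34] w 13.9 q6 2.42
```

View pics/c14.png

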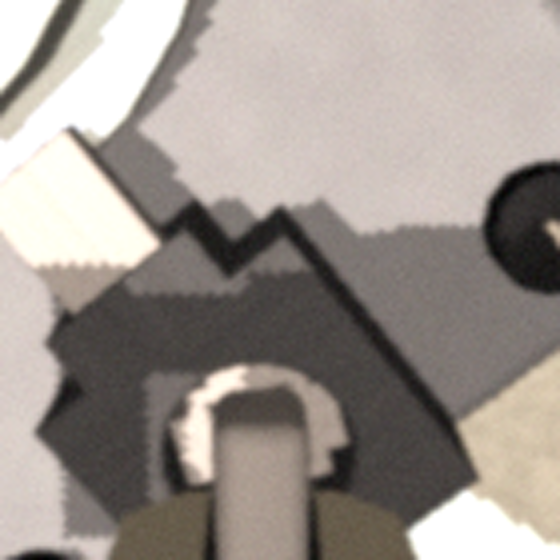

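Run:
```python
from h import *
a=cv2.imread('pics/w8.png');b=cv2.imread('pics/w14.png')
A=cv2.resize(cv2.convertScaleAbs(a[135:190,270:325],alpha=1.2),None,fx=7,fy=7,interpolation=cv2.INTER_CUBIC)
B=cv2.resize(b[125:180,180:235],None,fx=7,fy=7,interpolation=cv2.INTER_CUBIC)
cv2.imwrite('pics/c15.png',np.hstack([A,B]))
import pickle; pickle.dump(bot.read_state(),open('pics/w14.pkl','wb'))
```

```text
(no output)
```

View pics/c15.png

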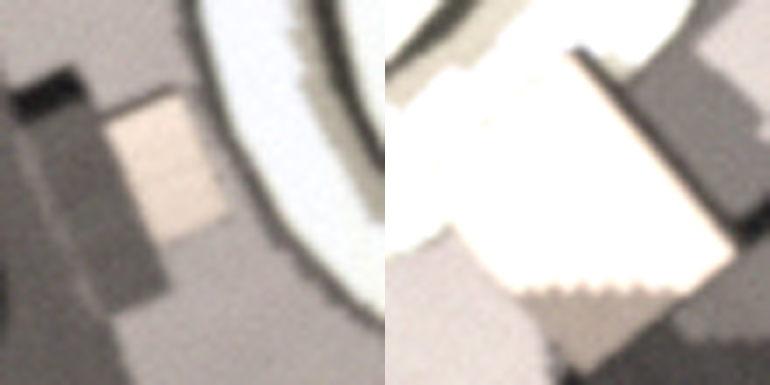

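```bash
python3 -m crank '[{"delta_pos":[0,0,0],"delta_rot":[-0.08,0,0],"hand":-1},{"delta_pos":[0,0,0],"delta_rot":[-0.08,0,0],"hand":-1},{"delta_pos":[0,0,0],"delta_rot":[0,0,0],"hand":-1}]' 50 >/dev/null; python3 st.py
```

```text
t 18.77 p [519.6  71.6 138.9] yaw -128.78 Fw [ 0.9 -0.2  0.6] Ftool [-0.6 -0.4 -0.8] Tz 0.061 T [-0.1  -0.02  0.06] w 13.8 q6 2.3
```

```bash
python3 -m crank '[{"delta_pos":[0,0,0],"delta_rot":[-0.03,0,0],"hand":-1},{"delta_pos":[0,0,0],"delta_rot":[0,0,0],"hand":-1}]' 50 >/dev/null; python3 st.py; python3 -m crank '[{"delta_pos":[0,0,0],"delta_rot":[0,0,0],"hand":-0.5},{"delta_pos":[0,0,0],"delta_rot":[0,0,0],"hand":-0.3},{"delta_pos":[0,0,0],"delta_rot":[0,0,0],"hand":-0.2},{"delta_pos":[0,0,0],"delta_rot":[0,0,0],"hand":-0.2}]' >/dev/null; python3 st.py;  python3 - <<'E'
from h import *
p,d=viewer.capture('wrist'); cv2.imwrite('pics/w16.png',cv2.convertScaleAbs(p,alpha=1.3))
E
```

```text
t 19.02 p [519.6  71.6 138.9] yaw -127.49 Fw [ 0.7 -1.5  0.9] Ftool [-0.9  0.8 -1.5] Tz 0.075 T [-0.16 -0.08  0.07] w 13.4 q6 2.27
t 19.52 p [519.5  71.6 138.8] yaw -127.5 Fw [0.4 0.6 0.1] Ftool [-0.1 -0.7  0.1] Tz -0.011 T [ 0.07  0.02 -0.01] w 36.8 q6 2.27
```

View pics/w16.png

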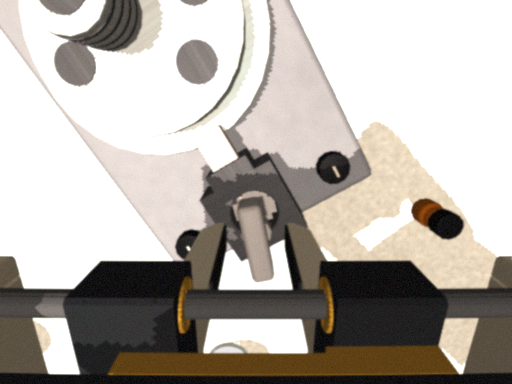

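```bash
python3 -m crank '[{"delta_pos":[-0.06,0,0],"delta_rot":[0,0,0],"hand":-0.2},{"delta_pos":[-0.15,0,0],"delta_rot":[0,0,0],"hand":-0.2},{"delta_pos":[-0.25,0,0],"delta_rot":[0,0,0],"hand":-0.2},{"delta_pos":[-0.25,0,0],"delta_rot":[0,0,0],"hand":-0.2},{"delta_pos":[0,0,0],"delta_rot":[0,0,0],"hand":-0.2},{"delta_pos":[0,0,0],"delta_rot":[0,0,0],"hand":-0.2}]' >/dev/null; python3 st.py;  python3 - <<'E'
from h import *
import pickle
s=bot.read_state(); pickle.dump(s,open('pics/w17.pkl','wb'))
p,d=viewer.capture('wrist'); cv2.imwrite('pics/w17r.png',p); np.save('pics/w17.npy',d)
cv2.imwrite('pics/w17.png',cv2.convertScaleAbs(p,alpha=1.3))
crop(cv2.convertScaleAbs(p,alpha=1.1),200,110,310,220,5,'pics/c17.png')
q,d=viewer.capture('scene'); crop(cv2.convertScaleAbs(q,alpha=1.3),215,140,355,260,5,'pics/s17.png')
E
```

```text
t 20.32 p [519.2  71.6 245.1] yaw -127.5 Fw [0.1 0.4 0. ] Ftool [-0.  -0.4  0.2] Tz 0.024 T [-0.01  0.03  0.02] w 37.2 q6 2.27
```

View pics/c17.png

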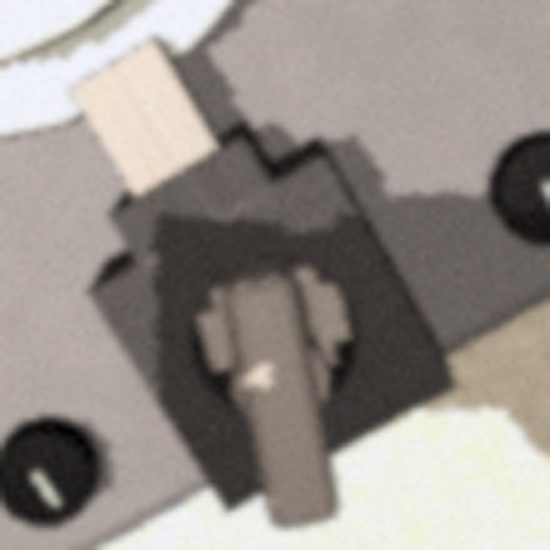

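View pics/s17.png

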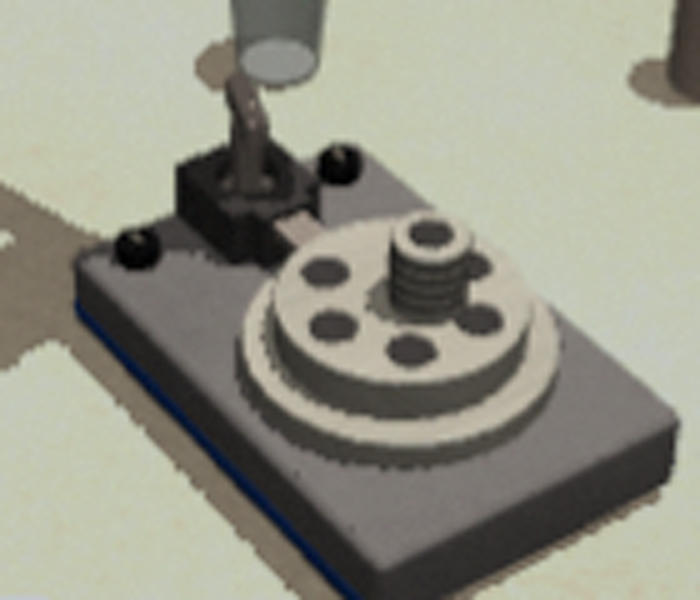

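Run:
```python
from h import *
import pickle
s=pickle.load(open('pics/w17.pkl','rb'));d=np.load('pics/w17.npy');m=viewer.camera_model('wrist')
for a,b in [(255,300),(265,340),(285,420),(295,480)]:
    u,v=a//5+200,b//5+110; print(u,v,pt(m,u,v,d[v,u],s).round(1))
f=lambda a,b,z: ray_z(m,a/5+200-.4,b/5+110-.4,z,s)
A=f(155,38,85);B=f(218,148,85);print('bolt now',np.linalg.norm(A-B))
s=pickle.load(open('pics/w8.pkl','rb'));g=lambda a,b,z: ray_z(m,a/7+270-.43,b/7+135-.43,z,s)
print('start',np.linalg.norm(g(105,125,85)-g(180,93,85)),np.linalg.norm(g(165,242,85)-g(225,212,85)), 'tips',A, g(225,212,85),g(180,93,85),f(75,90,85))
```

```text
251 170 [539.3  60.2 145.6]
253 178 [532.4  63.3 146.2]
257 194 [517.4  70.1 144.5]
259 206 [507.3  75.4 146.5]
bolt now 26.920493963820384
start 12.771674304522547 10.68088964582298 tips [587.82434159  51.33401637  85.        ] [574.31390164  54.26117116  85.        ] [577.47589069  74.80204973  85.        ] [513.56459095 139.70333833  85.        ]
```

```bash
python3 -c "
from station import bot
print(bot.hand_in())"
```

```text
the job is handed in; nothing more can be done
None
```

I locked the reaction block onto the stirrer: the key stands seated in the socket and the bolt is out over the rim. The job is handed in, and it took about 20 s of the 72 s allowed.

**Grasp:** Gripped at key z = 68 mm as specified, the fingers twice closed on the key's collar (opening about 19–20 mm). I moved up about 11 mm in all and took the handle bar properly there (14 mm).

**Socket:** I read the square's angle from the wrist camera, about 25° off the stirrer's sides, and turned the key to match. It went straight in with no pressure on the flat. I felt the bottom at about 6 N and then eased off.

**Turn:** I turned the key about 105° clockwise, easing off sideways forces of up to about 4 N along the way.
- The turning moment ran at about 0.15–0.2 N m, then rose to a highest reading of 0.37 N m, a wind-up of about 0.12 rad, where I stopped.
- In pictures just before and after that rise, the bolt showed the same length.
- I turned back about 8° to take off most of the wind-up before letting go.

**Last checks:**
- **Bolt:** its tip moved about 13.8 mm by camera, good to about 1 mm, against 14 mm for fully out. A rougher estimate from its pixel length gave 14–15 mm.
- **Key:** the bar is level, with its top at about 146 mm against 148 mm expected. The depth camera read about 2 mm low on the same bar earlier, so this agrees with the key being fully home.
- **Other things:** the robot is clear and touches nothing. The other things on the stirrer, and the beaker beside it, looked undisturbed in the last pictures. I did not check the stand side again after leaving it.

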